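Press a bush home with a trigger clamp

ROBOT

A 6-joint arm with a two-finger parallel gripper is mounted at the origin on the work surface. World frame = base frame: x ahead of the robot, y to its left, z up, the work surface at z = 0. Lengths are in mm, angles in degrees, forces in N, time in s.
With the tool pointing down it reaches from about 300 to 850 mm from the base axis. Payload 4.2 kg.
Tool frame: the origin (TCP) lies on the centre line of the jaws, within the pads' length; the fingertips stand 14 mm ahead of it and the grasp point (between the pads) lies 5 mm behind it; z points along the fingers, y is the line along which they close (so a half turn about z gives the same grasp; the last joint's range is limited). The gripper opens to 91 mm and grips with 3 to 60 N. Pads are 32 mm wide; open, the fingers measure 118 mm over their backs; the gripper's body (76 mm by 178 mm) begins 60 mm behind the grasp point.
Start: joints at [-67.895, 18.312, 89.639, -0, 72.044, -1.146], TCP at [226.988, -528.316, 227.976] pointing down, gripper open.
Joint ranges: [-177.97, 177.97], [-48.28, 115.42], [12.27, 149.76], [-77.06, 257.06], [2.81, 150.46], [-146.56, 146.56]. Speed limits (degrees/s): [147.25, 147.25, 180, 180, 180, 180].

INTERFACE

Orientations are given as [roll, pitch, yaw] about the fixed x, y, z axes, in that order (R = Rz(yaw) Ry(pitch) Rx(roll)).
In Python, from workcell import env gives the robot as it stands.
- The arm moves only by the tool arm_command, never from a script. Its argument "motion" is a list of rows, each an object with "offset": the shift along the tool's x, y, z in m, a list of three; "spin": the turn about the tool's z in rad. In form: [{"offset": [tx, ty, tz], "spin": spin}, ...]. A call has 1 to 5 rows; each row shifts and turns the commanded pose from where the row before left it, along the tool's axes as they then stand; what a row does not reach is not made up. A row lasts 1/8 s, in which the tool goes at most 62.5 mm and 10.7 degrees, less where a joint would pass 70% of its speed; a pose out of reach is approached as far as the arm can. A call with a gripper value outside its range is refused whole. "jaw" is the finger opening in m, from 0 to 0.0912, set as the call begins (left out, the last holds). The fingers move at their own pace and stop on an object; "newtons" is the grip in N (left out, the last holds). Time passes only in rows, so rows that do not move let the fingers close. It gives the time, the measured TCP pose, the force, the opening and the grip force at its end, in the units of the state.
- env.state(): the state, without advancing time (a new reading comes with each control period).
- env.grab_frame(name): name is "side" or "top" or "wrist"; returns (picture, depth): 480x640x3 uint8, blue, green, red; 480x640 float32, mm along the optical axis (not along the pixel's ray), 0 where there is no reading.
- env.camera_model(name): a dict with "fx", "fy", "cx", "cy" (pixels), "k1" (the pictures are not rectified: a ray, as slopes to the right and down, at radius r is drawn at 1 + k1 r^2 times it, then the intrinsics apply), "eye" and "rotation" of the camera in the world; the wrist camera has in their place "hand_eye" (4x4, takes a point from camera to tool coordinates, whose origin is the TCP and whose axes are the flange's). Camera axes: x right, y down, z forward; pixel columns grow to the right and rows downward; lengths in mm; the calibration is good to about 2 mm. A picture is of the moment at which its call begins: read the wrist's pose just before it. camera_model takes no time and is no camera call.
- env.job_done(): hands the job in; it is judged then, once.
Trained networks look in the newest picture that a camera, given by its name, has taken for a name from the list of things; names that differ only in an ending like _2 or _b are one class to them, and where a whole thing is asked for, a point or a joint stands for the part that bears it (a point fixed in the world has none). Each returns a list of dicts, best first, with "score" (0 to 1); they miss things now and then, are a little off and sometimes report something else, mostly with a low value. They report only what shows in the picture. A call takes as long as a camera call. They do not tell look-alikes from the thing itself.
- env.boxes_of(camera, target): "bbox" ([left, top, right, bottom] in pixels, round what is visible of it).
- env.pinpoint(camera, target): "location" ([column, row] in pixels: a listed point, or the origin of a listed thing).
The state is a dict: "time_s": time; "qpos": joint angles; "qvel": joint speeds; "effort": joint torques, N m; "ee_pos": TCP position; "ee_rot": TCP orientation; "force": force on the tool from outside, world axes, zero at the start; "torque": the same for the moment, N m; "gripper_width": finger opening in mm; "gripper_force": force on a finger pad.
Only numpy, scipy, OpenCV 4.12 (cv2) and the standard library are available. Lean on these libraries where they do the work, as an engineer would, in place of code of your own. Each camera call takes 0.05 s, during which the arm holds its last target. There are 200 camera calls.

TASK

Use the trigger clamp to press the flanged bush fully home into the bearing housing: pump the trigger until the bush's collar is hard up against the housing and the clamp bites firmly, but do not force it once it has gone firm. Then pull the release lever and slide the moving jaw right back to its rear stop, so that the housing stands free between the open jaws. Leave the housing there and do not disturb the spare parts and tools beside it.

Things in the scene. Friction and masses are not known exactly. Their poses are not given: they have to be found in the camera images.
- fixture: Ratchet trigger clamp lying on its side on an aluminium plate (232 x 333 x 8 mm) fixed to the bench. Origin on the bench below the centre line of the clamp's toothed bar. +y runs along the bar the way the moving jaw advances ('forward'); handle, trigger and release lever point to -x, both jaws to +x; z up. Steel bar 19 mm wide, 10 mm thick, 40 mm above the bench, y -194 to +106 mm.
- fixed_face (a point): Middle of the fixed jaw's rubber face (60 wide, 44 mm high), which looks backward: 52 mm to the jaw side (+x) of the bar, 78 mm forward of the fixture's origin, 40 mm above the bench.
- jaw (a joint): Advance of the moving jaw, m: 0 at its rear stop (106 mm between the jaw faces), 0.085 at most. Its black sliding body carries handle, trigger and release lever; its top is 62 mm above the bench and it spans 26 mm (handle side) to 88 mm (jaw side) of the bar. It slides forward freely (2 to 3 N); a ratchet (5 mm teeth) stops it going back until the release lever is worked.
- pad: Moving jaw's flat rubber face, 60 mm wide, 20 to 60 mm above the bench, looking forward. It presses on the bush's collar. Springy: gives 1 mm per 40 N of clamping force. Origin on the bench below the bar's centre line, in the plane of the face; axes as the fixture's.
- pad_face (a point): Middle of the moving jaw's rubber face: 52 mm to the jaw side of the bar, 40 mm above the bench.
- trigger (a joint): Swing of the trigger about an upright axis, rad: 0 at rest, grows as its outer end is pushed backward to the handle, 0.34 at the hard stop; a light spring returns it. After some free play, a full stroke (about 38 mm at the end, measured against the body) draws jaw, body and trigger itself forward; each full stroke gains one 5 mm tooth, a short one may gain none. Let it go right back between strokes.
- trigger_pad (a point): Middle of the trigger's flat front face, 40 mm above the bench: push here, backward (fixture -y). The axis of its swing is 113 mm from here, on the jaw side. Black upright blade 10 mm thick, 27 to 53 mm above the bench; flat for 25 mm inward and 20 mm outward of here. A steady push of F newtons on it alone clamps with about 1.3 x F N; squeezing it against the handle at F, with about 1.8 x F N.
- handle_back (a point): Middle of the rear face of the pistol handle, 40 mm above the bench, 95 mm to the handle side of the bar. The handle is fixed to the sliding body, 19 mm thick along the bar, 26 to 54 mm above the bench, 55 to 128 mm beside the bar. From here to the trigger's front face is 69 mm at rest.
- release (a joint): Swing of the release lever (it is also the ratchet's pawl) about an upright axis, rad: 0 to 0.1 at rest (ratchet on), grows as its end is pulled backward, 0.24 at its stop (ratchet off); springs back. Pulling its end backward first swings it about 16 mm (up to 10 N if the clamp is tight), then draws the whole sliding body back along (about 5 N) to the rear stop, which is rigid.
- release_tip (a point): Middle of the front face of the release lever's end, 40 mm above the bench, 54 mm to the handle side of the bar: pull here, backward (fixture -y). Steel plate 7 mm thick, 27 to 53 mm above the bench, sticking out 26 to 64 mm beside the bar at the front end of the sliding body, ahead of the trigger. The space ahead of it is free.
- housing: Aluminium bearing housing, loose, about 0.5 kg, on the 8 mm plate between the jaws: foot 36 x 68 x 13 mm, round body 54 mm across, 59 mm tall, 36 mm thick along the bar. Origin at the centre of its underside, axes nearly the fixture's; bore along y, 32 mm up. Stands 2 to 10 mm off the fixed jaw: the clamp pushes it up against that first.
- bush (a joint): How far the brass flanged bush is pressed into the housing, m: 0 at the start (collar 9 mm off the housing), 0.009 with the collar fully home. It slides in at about 8 N of clamping force. Once home the clamp goes firm part-way through a stroke: a good bite is 15 to 40 N of clamping force, best 25 (a steady push of 18 to 20 N on the trigger, read by feel), held a moment; over 45 N, as at a full stroke, spoils the bush.
- bush_face (a point): Centre of the bush's collar face, which looks backward at the moving jaw. Collar 35 mm across, 5 mm thick. 32 mm from the housing's centre at the start, 23 mm when home.
- spare_bush: Bystander: a second flanged bush standing collar down on the plate beside the fixed jaw, 35 mm across, 27 mm tall. Leave it.
- drift: Bystander: a steel drift punch, 15 mm thick, 100 mm long, lying on the plate behind the handle. Leave it.
- spanner: Bystander: a steel spanner 190 mm long lying on the bench. Leave it.
- done_housing: Bystander: another bearing housing, without a bush, on the bench away from the fixture. Leave it.
Things that resemble listed ones, but are neither listed nor needed, are in the scene too. What is shaped like the housing but pink, red or turquoise is not meant.

How it is judged:
By the outcome, as a careful person would: the job done as asked, in the order asked, and still so for the second after the job is handed in, with the robot touching nothing.
It also fails if it takes over 72 s, if anything falls off the work surface, if the arm or the gripper's body presses on something with over 40 N, if the wrist force passes 120 N, or if a joint passes its speed limit or range.

## Working session

There is one attempt and no reset: what is moved stays moved. The work goes in short steps, Python scripts to look and compute and a tool call to move; the robot and the scene stay as the last step left them, time stands still between calls to the robot, and variables do not carry over. Pictures are saved under pics/ and viewed, at most 10 in all, crops included, and the job is handed in when it is done.

Besides the shell and the picture viewer there is one more tool, called after "Emit:" as name(argument=value, ...) on one line, values as JSON. arm_command: Moves the arm, as the interface text tells. Its arguments: {"type":"object","properties":{"motion":{"type":"array"},"jaw":{"type":"number"},"newtons":{"type":"number"}},"required":["motion"]}

```bash
mkdir -p pics; cat > h.py <<'E'
import numpy as np, cv2
from workcell import env
from scipy.spatial.transform import Rotation as R
def cam(name, st=None):
    m=env.camera_model(name)
    if 'eye' in m: return m,np.array(m['rotation'],float).reshape(3,3),np.array(m['eye'],float)
    st=st or env.state(); T=np.array(m['hand_eye']); Rt=R.from_euler('xyz',st['ee_rot'],degrees=True).as_matrix()
    return m,Rt@T[:3,:3],Rt@T[:3,3]+np.array(st['ee_pos'])
def ray(m,px):
    d=np.array([(px[0]-m['cx'])/m['fx'],(px[1]-m['cy'])/m['fy']]); s=d.copy()
    for _ in range(20): s=d/(1+m['k1']*(s@s))
    return np.array([s[0],s[1],1.])
def at_z(c,px,z):
    m,Rc,e=c; v=Rc@ray(m,px); return e+v*(z-e[2])/v[2]
def at_d(c,px,d):
    m,Rc,e=c; return e+Rc@ray(m,px)*d
E
python3 - <<'E'
from h import *
print(env.state())
for n in ('top','side'):
    c=cam(n); im,d=env.grab_frame(n); cv2.imwrite(f'pics/{n}0.png',im); print(n,c[2],c[1][:,2])
    for t,z in [('fixture',0),('fixed_face',40),('pad_face',40),('trigger_pad',40),('handle_back',40),('release_tip',40),('housing',8),('bush_face',40),('spare_bush',8),('drift',15)]:
        for r in env.pinpoint(n,t)[:3]:
            print(t,round(r['score'],2),np.round(r['location']),at_z(c,r['location'],z).round(1))
E
```

```text
{'time_s': 0.0, 'qpos': array([-6.78957349e+01,  1.83487519e+01,  8.97059258e+01,  6.19353310e-04,
        7.20453959e+01, -1.14608919e+00]), 'qvel': array([-0.00840034, -0.09354319, -0.05240689, -0.10555185, -0.07191828,
       -0.16005752]), 'effort': array([-1.40004140e-03, -4.12478507e+01, -2.31973082e+01,  7.22318399e-02,
        4.56927123e-02, -1.72741925e-04]), 'ee_pos': array([ 226.79849228, -527.84801516,  227.15249514]), 'ee_rot': array([-1.79899958e+02, -2.59038005e-03,  2.32501606e+01]), 'force': array([ 0.53445171,  0.24541492, -0.25584758]), 'torque': array([-0.01836297, -0.02731817,  0.03587056]), 'gripper_force': 0.0, 'gripper_width': 91.10818427056722}Traceback (most recent call last):
  File "<stdin>", line 4, in <module>
  File "h.py", line 6, in cam
    if 'eye' in m: return m,np.array(m['rotation'],float).reshape(3,3),np.array(m['eye'],float)
                            ~~~~~~~~~~~~~~~~~~~~~~~~~~~~~~~~~~~~~^^^^^
ValueError: cannot reshape array of size 3 into shape (3,3)
```

```bash
sed -i "s/np.array(m\['rotation'\],float).reshape(3,3)/R.from_euler('xyz',m['rotation'],degrees=True).as_matrix()/" h.py
python3 - <<'E'
from h import *
print(env.camera_model('top'),env.camera_model('wrist'))
for n in ('top','side'):
    c=cam(n); im,d=env.grab_frame(n); cv2.imwrite(f'pics/{n}0.png',im); print(n,c[2],c[1][:,2])
    for t,z in [('fixture',0),('fixed_face',40),('pad_face',40),('trigger_pad',40),('handle_back',40),('release_tip',40),('housing',8),('bush_face',40),('spare_bush',8),('drift',15)]:
        for r in env.pinpoint(n,t)[:3]:
            print(t,round(r['score'],2),np.round(r['location']),at_z(c,r['location'],z).round(1))
E
```

```text
{'fx': 491.4058876335533, 'fy': 491.4058876335533, 'cx': 312.8501848976081, 'cy': 236.10858984094446, 'k1': -0.0870429732797104, 'eye': array([ 460.58600252,  -91.40991159, 1058.35080527]), 'rotation': array([-172.606807  ,   -1.1946239 ,  -88.40369996])} {'fx': 424.83092053581066, 'fy': 424.83092053581066, 'cx': 314.1315469006189, 'cy': 246.56905113022336, 'k1': -0.0684899952173186, 'hand_eye': array([[ 3.89658100e-04, -9.71362137e-01, -2.37603550e-01,
         6.55438965e+01],
       [ 9.99999784e-01,  2.52856575e-04,  6.06231316e-04,
         2.88323089e-01],
       [-5.28790526e-04, -2.37603735e-01,  9.71362026e-01,
        -1.56813615e+02],
       [ 0.00000000e+00,  0.00000000e+00,  0.00000000e+00,
         1.00000000e+00]])}
top [ 460.58600252  -91.40991159 1058.35080527] [ 0.1292038  -0.01708267 -0.99147091]
fixture 0.68 [275. 253.] [558.8 -29.4   0. ]
fixture 0.46 [369. 274.] [ 518.6 -232.3    0. ]
fixed_face 0.93 [231. 233.] [595.4  63.1  40. ]
fixed_face 0.39 [326. 289.] [ 484.2 -138.5   40. ]
pad_face 0.72 [485. 298.] [ 472.8 -472.9   40. ]
pad_face 0.66 [268. 229.] [605.2
[... 587 characters left out ...]
269] [ 0.10998455  0.77319029 -0.62456399]
fixture 0.59 [292. 241.] [556.  -31.1   0. ]
fixed_face 0.81 [305. 199.] [597.2  66.4  40. ]
pad_face 0.56 [312. 219.] [601.7 -11.5  40. ]
trigger_pad 0.76 [251. 240.] [470.7 -65.2  40. ]
handle_back 0.68 [260. 260.] [ 484.1 -129.6   40. ]
release_tip 0.5 [268. 231.] [506.4 -39.7  40. ]
housing 0.98 [402. 243.] [782.  -80.6   8. ]
housing 0.81 [308. 221.] [596.9  25.7   8. ]
housing 0.68 [324. 172.] [666.8 229.7   8. ]
bush_face 0.55 [269. 176.] [524.3 178.8  40. ]
bush_face 0.53 [419. 226.] [816.6 -70.1  40. ]
bush_face 0.37 [312. 215.] [602.5   1.2  40. ]
spare_bush 0.57 [244. 217.] [458.3  60.2   8. ]
drift 0.83 [273. 309.] [ 499.8 -235.7   15. ]
```

View pics/top0.png

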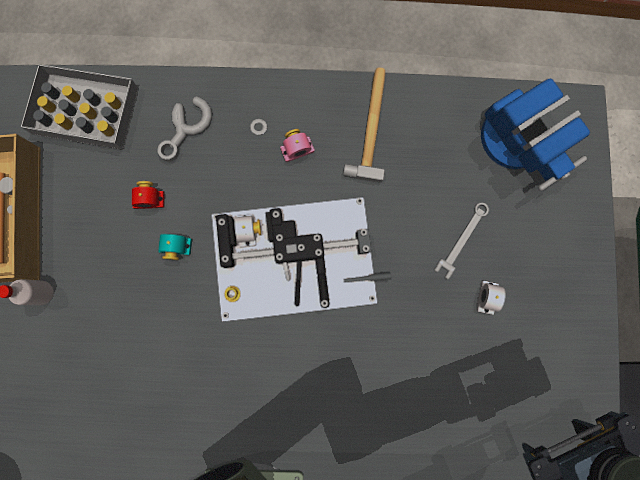

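View pics/side0.png

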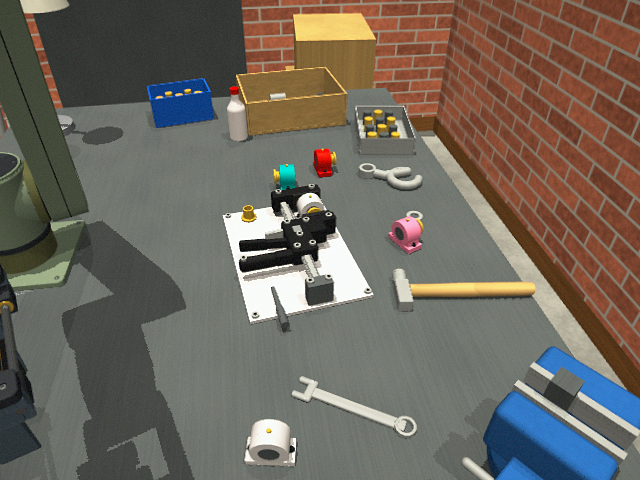

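The side and top pictures show the clamp on its plate (top: plate corners (212,214), (362,199), (376,304), (222,320)). The trigger is at (298,285), the handle at (322,275) and the release lever at (287,270). Only the white housing at (243,233), between the jaws, fits the description. The pink (297,145), red (147,195) and turquoise (175,245) ones and the white one on the bench at (490,297) don't.

Emit:
arm_command(motion=[{"offset": [0.042, -0.031, -0.003], "spin": 0.05}, {"offset": [0.042, -0.031, -0.003], "spin": 0}, {"offset": [0.042, -0.031, -0.003], "spin": 0}, {"offset": [0.042, -0.031, -0.003], "spin": 0}, {"offset": [0.042, -0.031, -0.003], "spin": 0}], jaw=0.0, newtons=30)

```text
time_s: 1.72
ee_pos: [368.4, -307.1, 243.3]
ee_rot: [180.0, -0.0, 20.4]
force: [0.6, -0.1, 0.5]
gripper_width: 44.3
gripper_force: 0.0
```

Emit:
arm_command(motion=[{"offset": [0.042, -0.031, -0.003], "spin": 0}, {"offset": [0.042, -0.031, -0.003], "spin": 0}, {"offset": [0.042, -0.031, -0.003], "spin": 0}, {"offset": [0.042, -0.031, -0.003], "spin": 0.1}, {"offset": [0.042, -0.031, -0.003], "spin": 0.15}])

```text
time_s: 2.35
ee_pos: [515.4, -91.5, 258.4]
ee_rot: [180.0, -0.0, 5.8]
force: [1.2, -0.5, -1.2]
gripper_width: 0.4
gripper_force: 0.0
```

```bash
cat > look.py <<'E'
from h import *
import sys
s=env.state(); c=cam('wrist',s); im,d=env.grab_frame('wrist'); cv2.imwrite(f'pics/{sys.argv[1]}.png',im)
print(s['time_s'],s['ee_pos'].round(1),s['ee_rot'].round(2),s['force'].round(1))
for t,z in [('fixture',0),('fixed_face',40),('pad_face',40),('trigger_pad',40),('handle_back',40),('release_tip',40),('housing',8),('bush_face',40)]:
    for r in env.pinpoint('wrist',t)[:2]:
        print(t,round(r['score'],2),np.round(r['location']),at_z(c,r['location'],z).round(1))
E
python3 look.py w1; python3 - <<'E'
from h import *
c=cam('top')
for p in [(212,214),(362,199),(376,304),(222,320)]: print(at_z(c,p,8).round(1))
E
```

```text
2.35 [515.4 -91.5 258.4] [ 1.7997e+02 -3.0000e-02  5.8100e+00] [ 1.2 -0.5 -1.2]
fixture 0.65 [254. 164.] [555.9 -30.5   0. ]
fixture 0.17 [218. 100.] [611.4   8.2   0. ]
fixed_face 0.97 [152. 110.] [595.6  55.7  40. ]
pad_face 0.82 [231. 105.] [605.6 -12.5  40. ]
pad_face 0.44 [158. 246.] [475.9  47.4  40. ]
trigger_pad 0.93 [292. 264.] [471.5 -76.7  40. ]
handle_back 0.77 [364. 264.] [ 477.7 -142.3   40. ]
release_tip 0.84 [268. 225.] [505.  -52.1  40. ]
housing 0.85 [ 34. 132.] [566.8 182.8   8. ]
housing 0.84 [187. 108.] [600.9  34.4   8. ]
bush_face 0.89 [214. 101.] [607.6   2.1  40. ]
bush_face 0.89 [ 18. 165.] [537.8 178.2  40. ]
[639.1 110.4   8. ]
[ 682.5 -214.6    8. ]
[ 455.8 -248.     8. ]
[413.   77.4   8. ]
```

View pics/w1.png

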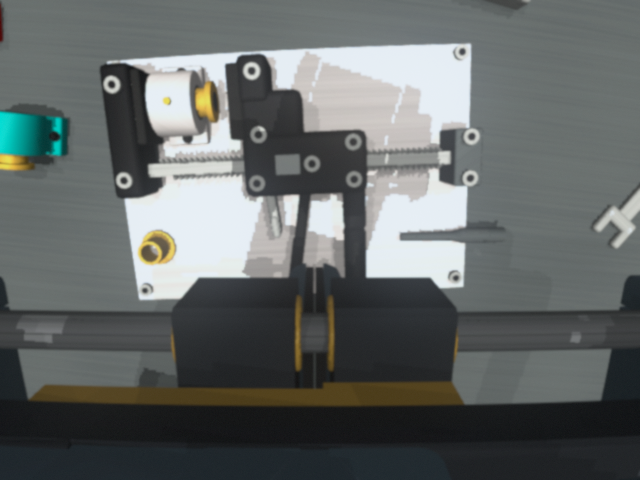

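The wrist view shows the clamp from above: release tip (268,225), trigger (300,240), handle (355,240). The bushed housing at (178,103) is the white one between the jaws. Fixture yaw is about 7.6° and its origin about (556,-28).

Emit:
arm_command(motion=[{"offset": [0, 0, 0.02], "spin": -0.031}, {"offset": [-0.026, -0.023, 0.04], "spin": 0}, {"offset": [-0.025, -0.022, 0.04], "spin": 0}, {"offset": [0, 0, 0.03], "spin": 0}, {"offset": [0, 0, 0], "spin": 0}])

```text
time_s: 3.42
ee_pos: [456.1, -55.8, 126.6]
ee_rot: [-179.9, 0.2, 7.8]
force: [0.0, -0.9, -0.7]
gripper_width: 0.7
gripper_force: 0.0
```

```bash
cat > fx.py <<'E'
from h import *
a=np.radians(7.6); U=np.array([[np.cos(a),np.sin(a)],[-np.sin(a),np.cos(a)]])
s=env.state(); p=U@(s['ee_pos'][:2]-[556,-28]); print(s['time_s'],'fixture xy',p.round(1),'z',s['ee_pos'][2].round(1),s['ee_rot'].round(2),'f fixture',(U@s['force'][:2]).round(1))
c=cam('side'); im,d=env.grab_frame('side'); cv2.imwrite('pics/s.png',cv2.resize(im[150:350,200:400],(800,800))[:600])
for t in ['fixed_face','pad_face','trigger_pad','handle_back','release_tip','bush_face','housing']:
    for r in env.pinpoint('side',t)[:2]: print(t,round(r['score'],2),(U@(at_z(c,r['location'],8 if t=='housing' else 40)[:2]-[556,-28])).round(1))
E
python3 fx.py
```

```text
3.425 fixture xy [-102.7  -14.4] z 126.6 [-179.94    0.24    7.79] f fixture [-0.1 -0.9]
fixed_face 0.9 [53.6 82.6]
fixed_face 0.19 [-94.6 -28.4]
pad_face 0.47 [49.3 13.6]
trigger_pad 0.82 [-99.7 -37.1]
handle_back 0.66 [-88.2 -92. ]
release_tip 0.43 [-53.7 -14.2]
release_tip 0.28 [39.2 16.1]
bush_face 0.64 [  2.5 199.6]
bush_face 0.62 [164.9 240.5]
housing 0.94 [ 38.2 203.6]
housing 0.84 [53.5 55.5]
```

View pics/s.png

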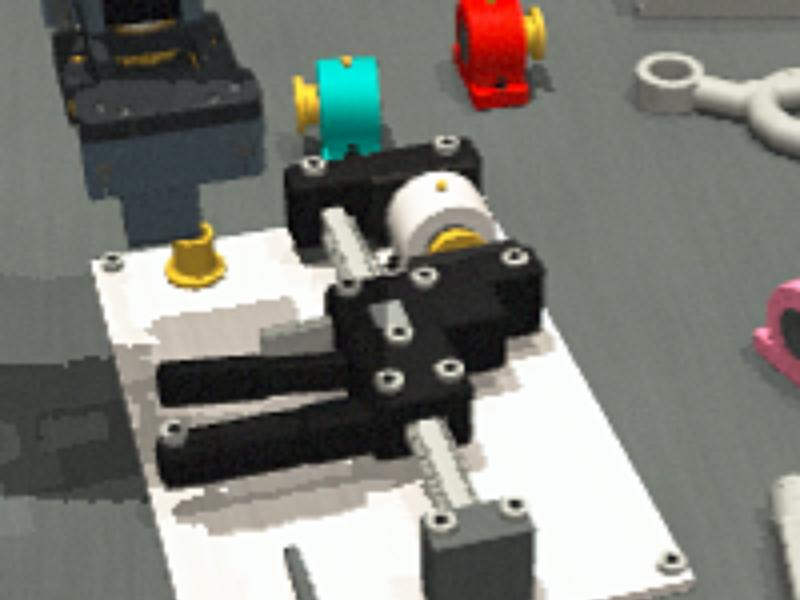

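The enlarged side view shows the closed fingers above and ahead of the trigger (160-340, 380), clear of the spare bush at (195,255) and the release plate at (295,335). The housing with the brass collar at (455,240) stands between the jaws.

Emit:
arm_command(motion=[{"offset": [0, -0.003, 0.03], "spin": 0}, {"offset": [0, 0, 0.03], "spin": 0}, {"offset": [0, 0, 0.03], "spin": 0}, {"offset": [0, 0, 0], "spin": 0}])

```text
time_s: 4.32
ee_pos: [456.3, -52.4, 36.7]
ee_rot: [-179.9, 0.2, 7.8]
force: [-0.3, 0.3, 0.7]
gripper_width: 0.0
gripper_force: 0.0
```

Emit:
arm_command(motion=[{"offset": [0, 0.01, 0], "spin": 0}, {"offset": [0, 0.01, 0], "spin": 0}, {"offset": [0, 0.01, 0], "spin": 0}, {"offset": [0, 0.005, 0], "spin": 0}, {"offset": [0, 0.0, 0], "spin": 0}])

```text
time_s: 4.95
ee_pos: [462.6, -87.4, 38.5]
ee_rot: [-180.0, -0.0, 7.8]
force: [-0.6, 3.6, 2.6]
gripper_width: 0.3
gripper_force: 2.1
```

Emit:
arm_command(motion=[{"offset": [0, 0.006, 0], "spin": 0}, {"offset": [0, 0.005, 0], "spin": 0}, {"offset": [0, 0.0, 0], "spin": 0}])

```text
time_s: 5.32
ee_pos: [464.6, -95.8, 38.4]
ee_rot: [-179.8, -0.1, 7.7]
force: [1.7, 15.9, 4.6]
gripper_width: 0.5
gripper_force: 7.6
```

```bash
python3 fx.py
```

```text
5.325 fixture xy [-99.6 -55.1] z 38.4 [-1.7976e+02 -1.2000e-01  7.7000e+00] f fixture [ 3.8 15.6]
fixed_face 0.69 [54.1 87.5]
pad_face 0.49 [52.4 24.4]
pad_face 0.33 [43.9 14.7]
trigger_pad 0.7 [-96.5 -55.1]
trigger_pad 0.43 [49.8 70.2]
handle_back 0.85 [-88.  -89.1]
release_tip 0.47 [-52.8   1.2]
bush_face 0.56 [250.5 -78. ]
bush_face 0.5 [  2.  215.7]
housing 0.83 [ 34.7 204.6]
housing 0.79 [219.3 -81.6]
```

Emit:
arm_command(motion=[{"offset": [0, -0.021, 0], "spin": 0}, {"offset": [0, -0.021, 0], "spin": 0}, {"offset": [0, 0, 0], "spin": 0}, {"offset": [0, 0, 0], "spin": 0}])

```text
time_s: 6.22
ee_pos: [458.4, -57.1, 38.0]
ee_rot: [180.0, -0.0, 7.8]
force: [-0.9, 0.3, 0.1]
gripper_width: 0.6
gripper_force: 0.4
```

```bash
sed -i 's/^c=cam/import time\nc=cam/' fx.py; python3 fx.py; cp pics/s.png pics/s2.png
```

```text
6.225 fixture xy [-100.6  -15.9] z 38.0 [ 1.7997e+02 -2.0000e-02  7.8500e+00] f fixture [-0.9  0.5]
fixed_face 0.87 [52.7 80. ]
fixed_face 0.44 [-143.8 -465.7]
pad_face 0.63 [48.1 13.9]
pad_face 0.29 [-51.5   5.4]
trigger_pad 0.92 [-90.4 -19.6]
handle_back 0.57 [-89.2 -95.6]
release_tip 0.49 [-52.1   0.3]
bush_face 0.63 [175.8 247. ]
bush_face 0.55 [1.000e-01 2.066e+02]
housing 0.98 [139.9 245.1]
housing 0.94 [ 39.  190.1]
```

Emit:
arm_command(motion=[{"offset": [0, 0.015, 0], "spin": 0}, {"offset": [0, 0.012, 0], "spin": 0}, {"offset": [0, 0.006, 0], "spin": 0}, {"offset": [0, 0.003, 0], "spin": 0}, {"offset": [0, 0, 0], "spin": 0}])

```text
time_s: 7.25
ee_pos: [463.0, -90.7, 37.8]
ee_rot: [-179.8, -0.0, 7.7]
force: [0.5, 13.2, 0.2]
gripper_width: 0.1
gripper_force: 6.2
```

Emit:
arm_command(motion=[{"offset": [0, -0.021, 0], "spin": 0}, {"offset": [0, -0.021, 0], "spin": 0}, {"offset": [0, 0, 0], "spin": 0}, {"offset": [0, 0, 0], "spin": 0}])

```text
time_s: 7.75
ee_pos: [457.9, -51.5, 38.0]
ee_rot: [180.0, -0.0, 7.8]
force: [-0.1, -0.4, -0.4]
gripper_width: 0.4
gripper_force: 0.2
```

Emit:
arm_command(motion=[{"offset": [0, 0.014, 0], "spin": 0}, {"offset": [0, 0.01, 0], "spin": 0}, {"offset": [0, 0.006, 0], "spin": 0}, {"offset": [0, 0.0, 0], "spin": 0}])

```text
time_s: 8.25
ee_pos: [461.3, -80.9, 37.8]
ee_rot: [-180.0, 0.0, 7.7]
force: [-1.5, 3.9, 0.5]
gripper_width: 0.5
gripper_force: 2.0
```

Emit:
arm_command(motion=[{"offset": [0, 0.004, 0], "spin": 0}, {"offset": [0, 0.003, 0], "spin": 0}, {"offset": [0, 0.0, 0], "spin": 0}])

```text
time_s: 8.62
ee_pos: [462.4, -85.6, 37.8]
ee_rot: [-179.8, -0.0, 7.7]
force: [2.2, 12.9, -0.0]
gripper_width: 0.5
gripper_force: 6.1
```

```bash
cat > tp.py <<'E'
from h import *
a=np.radians(7.6); U=np.array([[np.cos(a),np.sin(a)],[-np.sin(a),np.cos(a)]])
s=env.state();print(s['time_s'],(U@(s['ee_pos'][:2]-[556,-28])).round(1))
c=cam('top'); im,d=env.grab_frame('top'); cv2.imwrite('pics/t.png',cv2.resize(im[190:330,200:387],(800,600),interpolation=cv2.INTER_CUBIC))
for t in ['fixed_face','pad_face','bush_face','housing','release_tip']:
    for r in env.pinpoint('top',t)[:3]: print(t,round(r['score'],2),(U@(at_z(c,r['location'],8 if t=='housing' else 40)[:2]-[556,-28])).round(1))
E
python3 tp.py
```

```text
8.625 [-100.4  -44.7]
fixed_face 0.71 [52.3 88.1]
fixed_face 0.21 [ -72.3 -198.4]
pad_face 0.57 [60.7 26.9]
bush_face 0.63 [53.6 26.3]
bush_face 0.62 [177.6 254.5]
bush_face 0.6 [  5.3 211.9]
housing 0.89 [147.5 259.8]
housing 0.85 [222.6 -68.4]
housing 0.79 [ 35.3 208.7]
```

View pics/t.png

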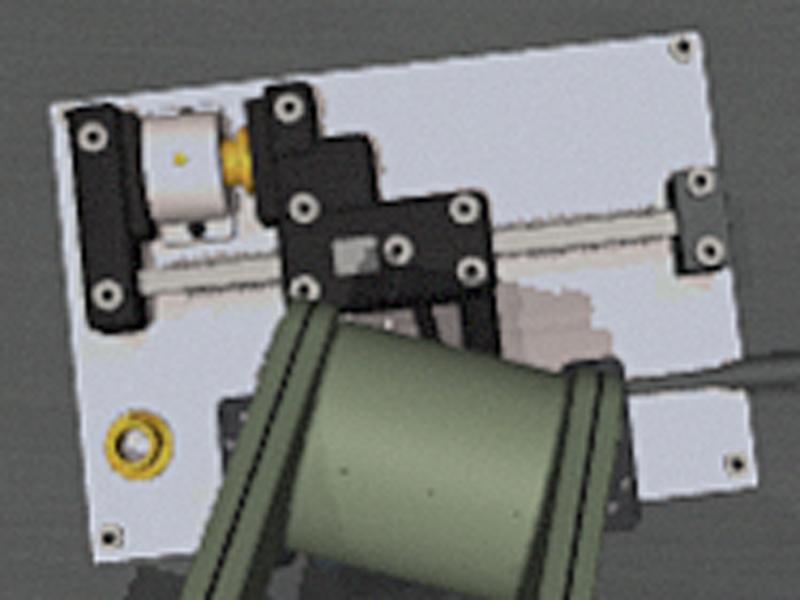

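The top view shows the pad (255,165) at or nearly at the brass collar (240,160), and the housing close to the fixed jaw (140,160). From here I stage the strokes and watch the force.

Emit:
arm_command(motion=[{"offset": [0, -0.021, 0], "spin": 0}, {"offset": [0, -0.021, 0], "spin": 0}, {"offset": [0, 0, 0], "spin": 0}, {"offset": [0, 0, 0], "spin": 0}])

```text
time_s: 9.43
ee_pos: [457.3, -46.4, 38.1]
ee_rot: [179.9, -0.1, 7.8]
force: [-0.1, -0.2, 0.6]
gripper_width: 0.5
gripper_force: 0.0
```

Emit:
arm_command(motion=[{"offset": [0, 0.012, 0], "spin": 0}, {"offset": [0, 0.009, 0], "spin": 0}, {"offset": [0, 0.004, 0], "spin": 0}, {"offset": [0, 0.0, 0], "spin": 0}])

```text
time_s: 9.93
ee_pos: [459.5, -70.5, 37.8]
ee_rot: [-179.9, 0.1, 7.7]
force: [-2.2, 4.8, 1.5]
gripper_width: 0.4
gripper_force: 2.5
```

Emit:
arm_command(motion=[{"offset": [0, 0.004, 0], "spin": 0}, {"offset": [0, 0.003, 0], "spin": 0}, {"offset": [0, 0.0, 0], "spin": 0}])

```text
time_s: 10.3
ee_pos: [460.6, -76.6, 37.8]
ee_rot: [-179.9, 0.0, 7.8]
force: [-1.0, 8.0, -0.4]
gripper_width: 0.6
gripper_force: 3.6
```

Emit:
arm_command(motion=[{"offset": [0, 0.003, 0], "spin": 0}, {"offset": [0, 0.002, 0], "spin": 0}, {"offset": [0, 0.0, 0], "spin": 0}])

```text
time_s: 10.68
ee_pos: [461.6, -80.5, 37.8]
ee_rot: [-179.8, -0.0, 7.7]
force: [1.0, 12.7, 1.0]
gripper_width: 0.3
gripper_force: 6.0
```

Emit:
arm_command(motion=[{"offset": [0, -0.021, 0], "spin": 0}, {"offset": [0, -0.021, 0], "spin": 0}, {"offset": [0, 0, 0], "spin": 0}, {"offset": [0, 0, 0], "spin": 0}])

```text
time_s: 11.18
ee_pos: [456.6, -41.4, 38.0]
ee_rot: [180.0, -0.1, 7.8]
force: [0.5, -0.1, -0.6]
gripper_width: 0.4
gripper_force: 0.0
```

Emit:
arm_command(motion=[{"offset": [0, 0.012, 0], "spin": 0}, {"offset": [0, 0.007, 0], "spin": 0}, {"offset": [0, 0.003, 0], "spin": 0}, {"offset": [0, 0.0, 0], "spin": 0}])

```text
time_s: 11.68
ee_pos: [458.5, -62.6, 37.8]
ee_rot: [-180.0, 0.1, 7.8]
force: [-1.6, 4.5, 0.9]
gripper_width: 0.4
gripper_force: 1.6
```

Emit:
arm_command(motion=[{"offset": [0, 0.002, 0], "spin": 0}, {"offset": [0, 0.002, 0], "spin": 0}, {"offset": [0, 0.0, 0], "spin": 0}])

```text
time_s: 12.05
ee_pos: [458.7, -65.4, 37.8]
ee_rot: [-179.9, 0.1, 7.8]
force: [-2.8, 7.8, 1.4]
gripper_width: 0.6
gripper_force: 4.0
```

Emit:
arm_command(motion=[{"offset": [0, 0.002, 0], "spin": 0}, {"offset": [0, 0.001, 0], "spin": 0}, {"offset": [0, 0.0, 0], "spin": 0}])

```text
time_s: 12.42
ee_pos: [459.0, -67.8, 37.7]
ee_rot: [-179.8, 0.1, 7.8]
force: [-2.3, 10.5, 2.6]
gripper_width: 0.6
gripper_force: 5.1
```

Emit:
arm_command(motion=[{"offset": [0, 0.002, 0], "spin": 0}, {"offset": [0, 0.0, 0], "spin": 0}])

```text
time_s: 12.68
ee_pos: [459.4, -69.7, 37.8]
ee_rot: [-179.8, 0.1, 7.8]
force: [-2.8, 10.6, 0.6]
gripper_width: 0.5
gripper_force: 5.2
```

```bash
python3 tp.py
```

```text
12.675 [-101.2  -28.6]
fixed_face 0.85 [53. 87.]
pad_face 0.53 [59.1 30. ]
bush_face 0.63 [55.3 31. ]
bush_face 0.54 [180.8 261.9]
bush_face 0.52 [  5.8 211.4]
housing 0.94 [150.  266.8]
housing 0.94 [219.7 -71.9]
housing 0.91 [47.1 64.5]
```

View pics/t.png

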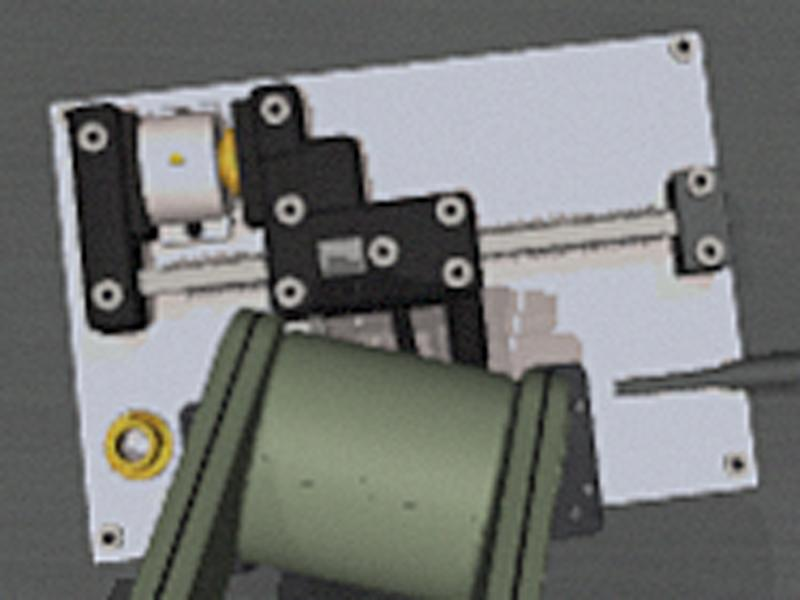

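The top view shows the pad moved forward (250,160). The brass between pad and housing has narrowed to about 222-238, roughly 8 mm, so an estimated 3 mm still to press.

Emit:
arm_command(motion=[{"offset": [0, 0.002, 0], "spin": 0}, {"offset": [0, 0.0, 0], "spin": 0}])

```text
time_s: 13.22
ee_pos: [460.0, -72.0, 37.8]
ee_rot: [-179.9, 0.0, 7.8]
force: [-0.4, 8.8, 1.3]
gripper_width: 0.3
gripper_force: 4.2
```

Emit:
arm_command(motion=[{"offset": [0, 0.002, 0], "spin": 0}, {"offset": [0, 0.0, 0], "spin": 0}])

```text
time_s: 13.48
ee_pos: [460.5, -73.8, 37.8]
ee_rot: [-179.9, 0.0, 7.8]
force: [-0.3, 10.7, 1.2]
gripper_width: 0.3
gripper_force: 4.9
```

Emit:
arm_command(motion=[{"offset": [0, 0.002, 0], "spin": 0}, {"offset": [0, 0.0, 0], "spin": 0}])

```text
time_s: 13.72
ee_pos: [461.0, -75.4, 37.8]
ee_rot: [-179.8, -0.0, 7.8]
force: [0.5, 11.7, 0.0]
gripper_width: 0.5
gripper_force: 5.6
```

Emit:
arm_command(motion=[{"offset": [0, 0.001, 0], "spin": 0}, {"offset": [0, 0.0, 0], "spin": 0}])

```text
time_s: 13.98
ee_pos: [461.0, -75.7, 37.8]
ee_rot: [-179.8, -0.0, 7.8]
force: [-0.2, 14.8, 0.4]
gripper_width: 0.7
gripper_force: 7.1
```

Emit:
arm_command(motion=[{"offset": [0, -0.021, 0], "spin": 0}, {"offset": [0, -0.021, 0], "spin": 0}, {"offset": [0, 0, 0], "spin": 0}, {"offset": [0, 0, 0], "spin": 0}])

```text
time_s: 14.48
ee_pos: [456.1, -37.2, 38.1]
ee_rot: [180.0, -0.1, 7.9]
force: [0.8, 0.4, -0.6]
gripper_width: 0.6
gripper_force: 0.3
```

Emit:
arm_command(motion=[{"offset": [0, 0.01, 0], "spin": 0}, {"offset": [0, 0.004, 0], "spin": 0}, {"offset": [0, 0.002, 0], "spin": 0}, {"offset": [0, 0.0, 0], "spin": 0}])

```text
time_s: 14.98
ee_pos: [457.5, -52.9, 37.9]
ee_rot: [-180.0, 0.0, 7.8]
force: [-0.5, 0.7, -0.0]
gripper_width: 0.6
gripper_force: 0.5
```

Emit:
arm_command(motion=[{"offset": [0, 0.002, 0], "spin": 0}, {"offset": [0, 0.002, 0], "spin": 0}, {"offset": [0, 0.0, 0], "spin": 0}])

```text
time_s: 15.35
ee_pos: [457.7, -56.3, 37.9]
ee_rot: [-180.0, 0.1, 7.8]
force: [-3.3, 3.0, 1.5]
gripper_width: 0.5
gripper_force: 1.7
```

Emit:
arm_command(motion=[{"offset": [0, 0.002, 0], "spin": 0}, {"offset": [0, 0.0, 0], "spin": 0}])

```text
time_s: 15.6
ee_pos: [457.8, -58.3, 37.8]
ee_rot: [-180.0, 0.1, 7.8]
force: [-2.7, 3.9, 1.0]
gripper_width: 0.7
gripper_force: 2.4
```

Emit:
arm_command(motion=[{"offset": [0, 0.002, 0], "spin": 0}, {"offset": [0, 0.0, 0], "spin": 0}])

```text
time_s: 15.85
ee_pos: [458.0, -59.8, 37.8]
ee_rot: [-179.9, 0.1, 7.8]
force: [-2.3, 5.9, 2.3]
gripper_width: 0.3
gripper_force: 3.5
```

Emit:
arm_command(motion=[{"offset": [0, 0.001, 0], "spin": 0}, {"offset": [0, 0.0, 0], "spin": 0}])

```text
time_s: 16.1
ee_pos: [458.1, -60.4, 37.8]
ee_rot: [-179.9, 0.1, 7.8]
force: [-3.0, 7.4, 1.2]
gripper_width: 0.7
gripper_force: 4.3
```

Emit:
arm_command(motion=[{"offset": [0, 0.002, 0], "spin": 0}, {"offset": [0, 0.0, 0], "spin": 0}])

```text
time_s: 16.35
ee_pos: [458.2, -62.2, 37.8]
ee_rot: [-179.9, 0.1, 7.8]
force: [-2.2, 9.2, 2.1]
gripper_width: 0.0
gripper_force: 4.9
```

Emit:
arm_command(motion=[{"offset": [0, 0.001, 0], "spin": 0}, {"offset": [0, 0.0, 0], "spin": 0}])

```text
time_s: 16.6
ee_pos: [458.4, -62.9, 37.8]
ee_rot: [-179.8, 0.1, 7.8]
force: [-1.9, 9.8, 1.7]
gripper_width: 0.4
gripper_force: 5.4
```

Emit:
arm_command(motion=[{"offset": [0, 0.001, 0], "spin": 0}, {"offset": [0, 0.0, 0], "spin": 0}])

```text
time_s: 16.85
ee_pos: [458.5, -63.6, 37.8]
ee_rot: [-179.8, 0.1, 7.8]
force: [-3.9, 12.6, 1.7]
gripper_width: 0.3
gripper_force: 6.2
```

Emit:
arm_command(motion=[{"offset": [0, 0.001, 0], "spin": 0}, {"offset": [0, 0.0, 0], "spin": 0}])

```text
time_s: 17.1
ee_pos: [458.6, -64.3, 37.8]
ee_rot: [-179.8, 0.1, 7.8]
force: [-3.6, 13.2, 1.9]
gripper_width: 0.3
gripper_force: 7.0
```

Emit:
arm_command(motion=[{"offset": [0, 0.001, 0], "spin": 0}, {"offset": [0, 0.0, 0], "spin": 0}])

```text
time_s: 17.35
ee_pos: [458.6, -64.9, 37.7]
ee_rot: [-179.7, 0.1, 7.8]
force: [-2.9, 14.9, 2.1]
gripper_width: 0.3
gripper_force: 7.8
```

```bash
python3 tp.py
```

```text
17.35 [-101.4  -23.7]
fixed_face 0.88 [45.6 85.1]
pad_face 0.65 [55.4 40. ]
bush_face 0.65 [254.6 -64.2]
bush_face 0.61 [  3.7 215.5]
bush_face 0.55 [57.9 41. ]
housing 0.96 [ 40.2 210.1]
housing 0.86 [146.8 266.3]
housing 0.84 [49.6 63.3]
release_tip 0.46 [-1.7 -8.1]
```

View pics/t.png

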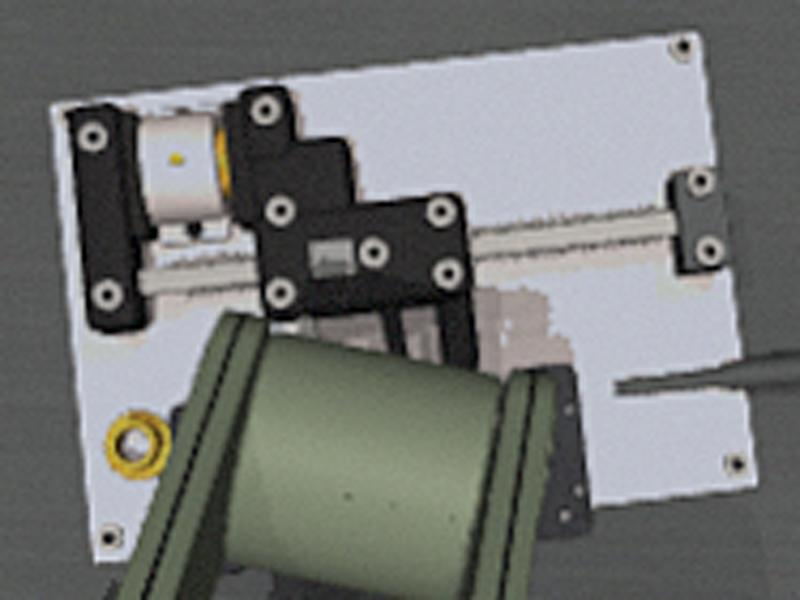

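The top view shows only the collar's own thickness of brass (216-230, about 5 mm) between pad and housing. The force is rising, so the bush is home and going firm.

Emit:
arm_command(motion=[{"offset": [0, 0.001, 0], "spin": 0}, {"offset": [0, 0.0, 0], "spin": 0}])

```text
time_s: 17.9
ee_pos: [458.8, -65.5, 37.7]
ee_rot: [-179.7, 0.1, 7.7]
force: [-2.8, 16.9, 2.7]
gripper_width: 0.2
gripper_force: 8.6
```

Emit:
arm_command(motion=[{"offset": [0, 0.001, 0], "spin": 0}, {"offset": [0, 0.0, 0], "spin": 0}])

```text
time_s: 18.15
ee_pos: [458.9, -66.2, 37.7]
ee_rot: [-179.7, 0.1, 7.7]
force: [-2.0, 18.7, 2.3]
gripper_width: 0.5
gripper_force: 9.4
```

Emit:
arm_command(motion=[{"offset": [0, 0.0005, 0], "spin": 0}, {"offset": [0, 0, 0], "spin": 0}, {"offset": [0, 0, 0], "spin": 0}, {"offset": [0, 0, 0], "spin": 0}, {"offset": [0, 0, 0], "spin": 0}])

```text
time_s: 18.77
ee_pos: [458.9, -66.5, 37.7]
ee_rot: [-179.7, 0.1, 7.7]
force: [-1.8, 20.0, 2.7]
gripper_width: 0.5
gripper_force: 9.8
```

Emit:
arm_command(motion=[{"offset": [0, 0, 0], "spin": 0}, {"offset": [0, 0, 0], "spin": 0}, {"offset": [0, 0, 0], "spin": 0}, {"offset": [0, 0, 0], "spin": 0}, {"offset": [0, 0, 0], "spin": 0}])

```text
time_s: 19.4
ee_pos: [458.9, -66.5, 37.7]
ee_rot: [-179.7, 0.1, 7.7]
force: [-1.2, 19.4, 2.8]
gripper_width: 0.6
gripper_force: 9.8
```

Emit:
arm_command(motion=[{"offset": [0, -0.02, 0], "spin": 0}, {"offset": [0, -0.02, 0], "spin": 0}, {"offset": [0, -0.02, -0.04], "spin": 0}, {"offset": [0, -0.002, -0.05], "spin": 0}, {"offset": [0, 0, -0.03], "spin": 0}])

```text
time_s: 20.02
ee_pos: [453.7, -8.8, 160.7]
ee_rot: [179.9, -0.3, 7.9]
force: [0.9, -0.2, -1.3]
gripper_width: 0.3
gripper_force: 0.0
```

Emit:
arm_command(motion=[{"offset": [-0.02, 0, 0], "spin": 0}, {"offset": [0, 0, 0], "spin": 0}])

```text
time_s: 20.27
ee_pos: [431.8, -11.7, 158.5]
ee_rot: [179.9, -0.1, 7.8]
force: [-0.3, -0.1, 0.4]
gripper_width: 0.3
gripper_force: 0.0
```

```bash
cat > w.py <<'E'
from h import *
a=np.radians(7.6); U=np.array([[np.cos(a),np.sin(a)],[-np.sin(a),np.cos(a)]])
s=env.state();print(s['time_s'],(U@(s['ee_pos'][:2]-[556,-28])).round(1),s['ee_pos'][2])
c=cam('wrist'); im,d=env.grab_frame('wrist'); cv2.imwrite('pics/w2.png',im)
for t in ['fixed_face','pad_face','bush_face','housing','release_tip','trigger_pad','handle_back','spare_bush']:
    for r in env.pinpoint('wrist',t)[:2]: print(t,round(r['score'],2),np.round(r['location']),(U@(at_z(c,r['location'],8 if t in('housing','spare_bush') else 40)[:2]-[556,-28])).round(1))
E
python3 w.py
```

```text
20.275 [-121.    32.6] 158.46800200789932
pad_face 0.2 [614. 176.] [ -72.8 -168.2]
bush_face 0.96 [28. 43.] [  8.2 211.3]
housing 0.66 [224. 177.] [-79.1  97. ]
housing 0.59 [58.  8.] [ 37.6 207.7]
release_tip 0.81 [343. 141.] [-53.7  13.8]
trigger_pad 0.63 [378. 202.] [-92.6 -10.1]
handle_back 0.75 [480. 204.] [-93.2 -77.6]
spare_bush 0.75 [224. 177.] [-78.6  97. ]
```

View pics/w2.png

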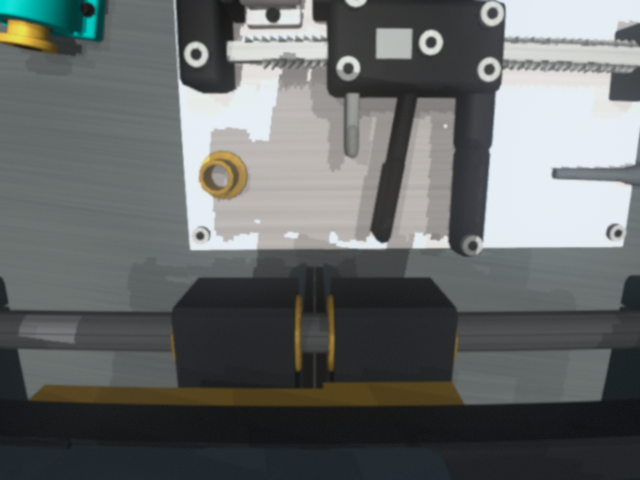

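The wrist view shows the release lever end at (350,140), with free space ahead of it. The spare bush is at (223,176), well clear, and the trigger is back at rest at (390,190).

Emit:
arm_command(motion=[{"offset": [0.035, -0.005, 0.02], "spin": 0}, {"offset": [0.036, 0, 0.02], "spin": 0}, {"offset": [0, 0, 0.04], "spin": 0}, {"offset": [0, 0, 0.04], "spin": 0}, {"offset": [0, 0, 0], "spin": 0}])

```text
time_s: 21.35
ee_pos: [499.2, 3.5, 35.5]
ee_rot: [-179.9, 0.4, 7.8]
force: [0.2, 0.3, -0.4]
gripper_width: 0.7
gripper_force: 0.0
```

Emit:
arm_command(motion=[{"offset": [0, 0.006, 0], "spin": 0}, {"offset": [0, 0.006, 0], "spin": 0}, {"offset": [0, 0.006, 0], "spin": 0}, {"offset": [0, 0.004, 0], "spin": 0}, {"offset": [0, 0, 0], "spin": 0}])

```text
time_s: 21.98
ee_pos: [504.6, -18.6, 38.3]
ee_rot: [180.0, -0.0, 7.8]
force: [-0.6, 2.5, 1.5]
gripper_width: 0.3
gripper_force: 0.7
```

Emit:
arm_command(motion=[{"offset": [0, 0.005, 0], "spin": 0}, {"offset": [0, 0.005, 0], "spin": 0}, {"offset": [0, 0.005, 0], "spin": 0}, {"offset": [0, 0.005, 0], "spin": 0}, {"offset": [0, 0.003, 0], "spin": 0}])

```text
time_s: 22.6
ee_pos: [507.5, -41.5, 37.9]
ee_rot: [180.0, 0.0, 7.8]
force: [0.6, 1.9, 0.6]
gripper_width: 0.1
gripper_force: 0.9
```

Emit:
arm_command(motion=[{"offset": [0, 0.005, 0], "spin": 0}, {"offset": [0, 0.005, 0], "spin": 0}, {"offset": [0, 0.005, 0], "spin": 0}, {"offset": [0, 0.003, 0], "spin": 0}, {"offset": [0, 0.0, 0], "spin": 0}])

```text
time_s: 23.22
ee_pos: [509.8, -59.2, 37.9]
ee_rot: [180.0, 0.0, 7.8]
force: [-0.1, 2.0, 0.7]
gripper_width: 0.3
gripper_force: 0.8
```

Emit:
arm_command(motion=[{"offset": [0, 0.004, 0], "spin": 0}, {"offset": [0, 0.004, 0], "spin": 0}, {"offset": [0, 0.003, 0], "spin": 0}, {"offset": [0, 0.002, 0], "spin": 0}, {"offset": [0, 0.0, 0], "spin": 0}])

```text
time_s: 23.85
ee_pos: [511.6, -72.0, 37.9]
ee_rot: [180.0, 0.0, 7.8]
force: [0.4, 1.4, -0.1]
gripper_width: 0.5
gripper_force: 0.8
```

```bash
python3 tp.py; python3 - <<'E'
import cv2,numpy as np
from h import *
im,d=env.grab_frame('side'); a=cv2.resize(im[170:310,220:380],(400,350)); b=cv2.resize(cv2.imread('pics/t.png'),(400,350)); cv2.imwrite('pics/m.png',np.hstack([a,b]))
E
```

```text
23.85 [-49.8 -37.8]
fixed_face 0.72 [48.7 84.2]
fixed_face 0.64 [62.7 38.3]
pad_face 0.59 [ 55.8 -25.4]
bush_face 0.66 [257.5 -60.6]
bush_face 0.58 [178.9 255.7]
bush_face 0.57 [  7.3 210.9]
housing 0.87 [222.9 -72. ]
housing 0.84 [ 39.3 209.7]
housing 0.71 [143.2 261.8]
release_tip 0.48 [  -7.7 -401.9]
```

View pics/m.png

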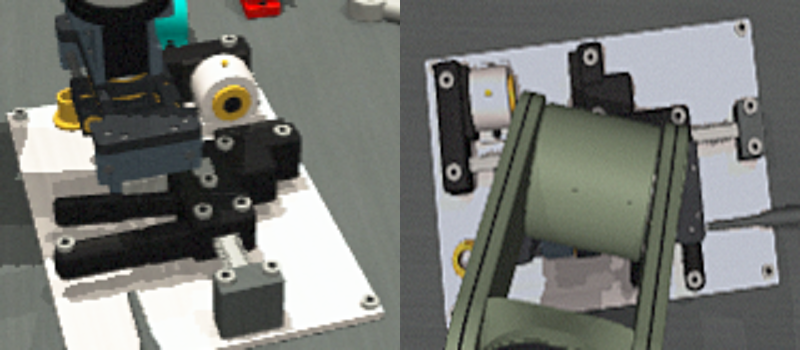

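The composite shows the bush collar tight on the housing and the body far back but still short of the rear stop. The drift is clear of the handle.

Emit:
arm_command(motion=[{"offset": [0, 0.002, 0], "spin": 0}, {"offset": [0, 0.002, 0], "spin": 0}, {"offset": [0, 0.002, 0], "spin": 0}, {"offset": [0, 0.0, 0], "spin": 0}])

```text
time_s: 24.7
ee_pos: [512.6, -78.0, 37.9]
ee_rot: [180.0, 0.0, 7.8]
force: [-0.1, 1.7, 0.8]
gripper_width: 0.3
gripper_force: 0.8
```

Emit:
arm_command(motion=[{"offset": [0, 0.002, 0], "spin": 0}, {"offset": [0, 0.002, 0], "spin": 0}, {"offset": [0, 0.001, 0], "spin": 0}, {"offset": [0, 0.0, 0], "spin": 0}])

```text
time_s: 25.2
ee_pos: [513.3, -82.8, 37.9]
ee_rot: [180.0, -0.0, 7.8]
force: [0.9, 2.6, 0.2]
gripper_width: 0.6
gripper_force: 0.8
```

Emit:
arm_command(motion=[{"offset": [0, 0.002, 0], "spin": 0}, {"offset": [0, 0.001, 0], "spin": 0}, {"offset": [0, 0.0, 0], "spin": 0}])

```text
time_s: 25.58
ee_pos: [513.8, -85.0, 37.9]
ee_rot: [-179.9, -0.0, 7.8]
force: [0.4, 5.6, 0.0]
gripper_width: 0.7
gripper_force: 2.5
```

Force is rising at the rear stop, so I'll press a little more to confirm.

Emit:
arm_command(motion=[{"offset": [0, 0.002, 0], "spin": 0}, {"offset": [0, 0.0, 0], "spin": 0}])

```text
time_s: 25.82
ee_pos: [514.0, -85.6, 37.9]
ee_rot: [-179.8, -0.0, 7.8]
force: [1.1, 11.3, 0.9]
gripper_width: 0.1
gripper_force: 5.0
```

Emit:
arm_command(motion=[{"offset": [0, 0.001, 0], "spin": 0}, {"offset": [0, 0.0, 0], "spin": 0}, {"offset": [0, 0.0, 0], "spin": 0}])

```text
time_s: 26.2
ee_pos: [514.0, -85.9, 37.9]
ee_rot: [-179.7, -0.0, 7.8]
force: [1.2, 14.4, 1.8]
gripper_width: 0.6
gripper_force: 6.1
```

Emit:
arm_command(motion=[{"offset": [0, -0.01, 0], "spin": 0}, {"offset": [0, -0.012, 0], "spin": 0}, {"offset": [0, -0.013, 0], "spin": 0}, {"offset": [0, 0, -0.04], "spin": 0}, {"offset": [0, 0, -0.05], "spin": 0}])

```text
time_s: 26.82
ee_pos: [508.5, -53.5, 128.1]
ee_rot: [-180.0, 0.2, 7.9]
force: [0.7, 0.5, 0.5]
gripper_width: 0.6
gripper_force: 0.0
```

Emit:
arm_command(motion=[{"offset": [0, 0, -0.05], "spin": 0}, {"offset": [-0.03, 0, -0.05], "spin": 0}, {"offset": [-0.04, 0, -0.03], "spin": 0}, {"offset": [0, 0, 0], "spin": 0}, {"offset": [0, 0, 0], "spin": 0}])

```text
time_s: 27.45
ee_pos: [440.1, -63.3, 257.5]
ee_rot: [180.0, -0.0, 7.8]
force: [-0.8, 1.6, -0.9]
gripper_width: 0.6
gripper_force: 0.0
```

```bash
sed -i 's/w2.png/w3.png/' w.py; python3 w.py; python3 tp.py|grep -E 'pad|fixed'
```

```text
27.45 [-119.6  -19.7] 257.5243469695586
fixed_face 0.74 [195.  12.] [52.  77.9]
pad_face 0.79 [325.   4.] [ 57.3 -28.9]
bush_face 0.91 [246.   8.] [54.5 35.6]
bush_face 0.6 [44. 74.] [  5.9 211.4]
housing 0.84 [66. 43.] [ 37.5 207.9]
housing 0.68 [227.  22.] [52. 58.]
release_tip 0.62 [354. 142.] [-52.9 -54.3]
trigger_pad 0.71 [376. 184.] [-89.  -74.9]
handle_back 0.86 [449. 188.] [ -91.4 -140.1]
spare_bush 0.72 [191. 170.] [-78.9  96.8]
fixed_face 0.92 [49.  86.7]
fixed_face 0.65 [-1.3 -0.4]
pad_face 0.68 [ 59.7 -26.8]
```

View pics/w3.png

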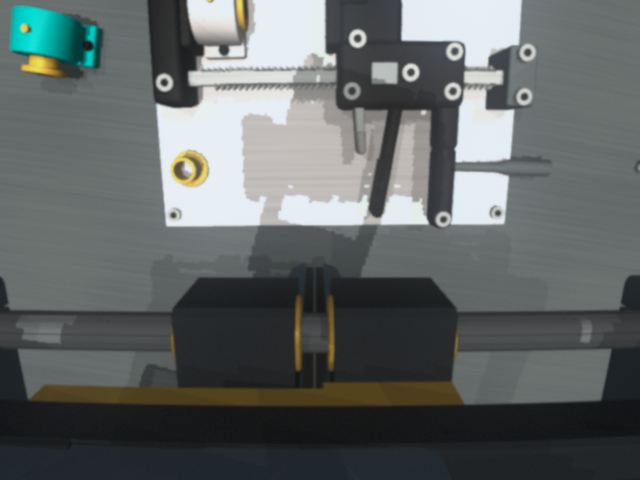

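The wrist view shows the jaw at its rear stop: about 107 mm between the faces, against 106 mm stated. The collar is 22-23 mm from the housing centre (23 mm when home). The release is back at rest, and the spare bush (188,168) and the drift look unmoved.

```bash
python3 -c "
from workcell import env
print(env.job_done())"
```

```text
the job is handed in; nothing more can be done
None
```

I pressed the bush fully home with about 19–20 N held on the trigger (roughly 25 N of clamping), then released the clamp and drew the jaw back to its rear stop; the housing stands free, the spare parts and tools look untouched in the last pictures, and the job was handed in at about 27 s with no verdict shown.

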